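Enter the key tin's code and slide its latch

ROBOT

A 7-joint arm with a two-finger parallel gripper is mounted at the origin on the work surface. World frame = base frame: x ahead of the robot, y to its left, z up, the work surface at z = 0. Lengths are in mm, angles in rad, forces in N, time in s.
With the tool pointing down it reaches from about 425 to 1025 mm from the base axis. Payload 9.4 kg.
Tool frame: the origin (TCP) lies midway between the tips of the shut fingers; the grasp point (between the pads) lies 19 mm behind it; z points along the fingers, y is the direction in which the jaws open and shut (so a half turn about z gives the same grasp; the last joint's range is limited). The gripper opens to 93 mm and grips with 3 to 60 N. Pads are 15 mm wide; open, the fingers measure 128 mm over their backs; the gripper's body (75 mm by 188 mm) begins 65 mm behind the grasp point.
Start: joints at [1.105, 0.599, -0.003, 1.599, 0.002, 0.943, -0.08], TCP at [274.821, -670.893, 194.918] pointing down, gripper open.
Joint ranges: [-2.57, 2.57], [-0.35, 1.97], [-1.29, 1.29], [0.11, 2.56], [-1.05, 4.19], [0.11, 1.86], [-2.63, 2.63]. Speed limits (rad/s): [2.22, 2.22, 3.01, 3.01, 3.14, 3.14, 3.14].

INTERFACE

Orientations are given as a unit quaternion [w, x, y, z].
In Python, from bench import env, eyes gives the robot as it stands. The module is installed in compiled form; this text tells all that it offers.
- The arm moves only by the shell command python3 -m creep 'ROWS'. ROWS is text: rows parted by semicolons, each of 7 numbers parted by spaces: the turn, a rotation vector about the tool's x, y, z in degrees, then the shift along the tool's x, y, z in cm, then the finger opening in cm, from 0 to 9.3. In form: wx wy wz dx dy dz gripper; .... A call has 1 to 20 rows; each row shifts and turns the pose as measured when the row begins, along the tool's axes as they then stand; what a row does not reach is not made up. A row lasts 1/12 s, in which the tool goes at most 41.7 mm and 7.16 degrees, less where a joint would pass 70% of its speed; a pose out of reach is approached as far as the arm can. A call is refused whole if a number of a shift passes 4.17 or a number of a turn 7.16, either way. A call with a gripper value outside its range is refused whole. The fingers move at their own pace and stop on an object; the grip force is fixed at half the most. Time passes only in rows, so rows that do not move let the fingers close. It gives the time, the measured TCP pose, the force and the opening at its end, in the units of the state.
- env.read_state(): the state, without advancing time (a new reading comes with each control period).
- eyes.grab_frame(name): name is "scene" or "top" or "wrist"; returns a dict with "frame" (384x512x3 uint8, red, green, blue), "fov_y" (degrees; the focal length in pixels is half the picture's height over the tangent of half this angle, whatever the lens; pixels are square), "cx", "cy" (the principal point, pixels), "pose" (4x4, takes a point from camera to world coordinates). Camera axes: x right, y up, looking along -z (the intrinsics and any distortion apply to the point x, -y, -z); pixel columns grow to the right and rows downward; lengths in mm; the calibration is good to about 2 mm. A picture is of the moment at which its call begins. There is no depth.
- env.close_job(): hands the job in, once; it reports no verdict.
The state is a dict: "clock": time; "joint_positions": joint angles; "qvel": joint speeds; "effort": joint torques, N m; "tool_pos": TCP position; "tcp_rot": TCP orientation; "contact_force": force on the tool from outside, world axes, zero at the start; "torque": the same for the moment, N m; "width": opening from 0.0 (shut) to 1.0 (fully open).
Only numpy, scipy, OpenCV 4.12 (cv2) and the standard library are available. Lean on these libraries where they do the work, as an engineer would, in place of code of your own. Each camera call takes 0.05 s, during which the arm holds its last target.

TASK

Unlock the aluminium key tin with the closed fingertips, gripping nothing: press the round key fully down, then the square key, then the long bar key (they stay down), and last push the slide latch all the way to the other end of its slot, to the right as seen from the robot. Leave everything else on the shelf where it stands.

Things in the scene. Friction and masses are not known exactly. Their poses are not given: they have to be found in the camera images.
- tin: aluminium key tin screwed to the shelf, 140 mm (its x, away from the robot) x 240 mm (its y, to the robot's left) x 56 mm tall, flat lid with a rim 2 mm wider all round. Origin under its centre. On the lid, 25 mm behind the centre line (+x), three black keys stand in a row 70 mm apart (at y = +70, 0 and -70 mm), in an order that changes; 42 mm before the centre line (-x) the slide latch runs along y
- round_top (a point): round black key, 36 mm across. It starts fully up; its top stands 12 mm above the lid and 4 mm above it when fully down. Site: centre of its top face, moves with the key; its z points up.
- square_top (a point): small square black key, 20 x 20 mm. It starts fully up; its top stands 12 mm above the lid and 4 mm above it when fully down. Site: centre of its top face, moves with the key; its z points up.
- bar_top (a point): long narrow black key, 48 mm (along the tin's x) x 14 mm (along its y). It starts fully up; its top stands 12 mm above the lid and 4 mm above it when fully down. Site: centre of its top face, moves with the key; its z points up.
- latch_top (a point): slide latch: upright steel block 18 mm (tin x) x 26 mm (tin y), standing 18 mm above the lid in a dark slot 96 mm long. Site: centre of its top face, moves with it. It starts near the left (+y) end of the slot and slides along the tin's -y (to the right seen from the robot)
- round_key (a joint): round key: 0 m = up, 0.008 m = fully down. Moves straight down, needs about 3 N (no spring: it stays where it is pushed), then a hard stop.
- square_key (a joint): square key: 0 m = up, 0.008 m = fully down. Moves straight down, needs about 3 N (no spring: it stays where it is pushed), then a hard stop.
- bar_key (a joint): bar key: 0 m = up, 0.008 m = fully down. Moves straight down, needs about 3 N (no spring: it stays where it is pushed), then a hard stop.
- latch (a joint): slide latch: 0 m = left (+y) end, locked; 0.05 m = right (-y) end, unlocked (hard stop). Starts at 0 to 0.008. Needs about 2 N along the slot and stays where it is left
- salt_pig: white ceramic salt pig, 104 mm across, 118 mm tall, loose, left of the tin; origin under its centre
- egg_cup: wooden egg cup, 50 mm across, 68 mm tall, loose, between tin and robot; origin under its centre
- bell: steel hand bell, 66 mm across, 94 mm tall, loose, right of the tin; origin under its centre
- clothes_brush: wooden clothes brush, 48 x 160 x 45 mm, loose, lying behind the tin (farther from the robot); origin under its centre
- hanger: black plastic hanger, 400 mm long, 12 mm thick, loose, lying flat on the left of the shelf; origin at the middle of its straight bar, on the shelf
- lower_box: lower lidded translucent box, 280 x 210 x 112 mm, on the right of the shelf; origin under its centre
- upper_box: upper lidded translucent box, 280 x 210 x 112 mm, standing on the lower one (stack 224 mm tall); origin under its centre

How it is judged:
By the outcome, as a careful person would: the job done as asked, in the order asked, and still so for the second after the job is handed in, with the robot touching nothing.
It also fails if it takes over 42 s, if anything falls off the work surface, if the arm or the gripper's body presses on something with over 40 N, if the wrist force passes 120 N, or if a joint passes its speed limit or range.

## Working session

There is one attempt and no reset: what is moved stays moved. The work goes in short steps, Python scripts to look and compute and a shell command to move; the robot and the scene stay as the last step left them, time stands still between calls to the robot, and variables do not carry over. Pictures are saved under pics/ and viewed, and the job is handed in when it is done.

```bash
mkdir -p pics
python3 - <<'E'
from bench import env, eyes
import cv2
for n in ["scene","top","wrist"]:
    f=eyes.grab_frame(n); cv2.imwrite(f"pics/{n}0.png",f["frame"][:,:,::-1]); print(n,{k:v for k,v in f.items() if k!='frame'})
print(env.read_state())
E
```

```text
scene {'fov_y': 51.73894254481207, 'cx': 253.70299273832094, 'cy': 196.38595133134385, 'pose': array([[ 7.07901000e-01, -6.11150889e-01,  3.54077343e-01,
         1.04526969e+03],
       [ 7.06251939e-01,  6.05954863e-01, -3.66096849e-01,
        -5.27947166e+02],
       [ 9.18552676e-03,  5.09228136e-01,  8.60582554e-01,
         1.24208016e+03],
       [ 0.00000000e+00,  0.00000000e+00,  0.00000000e+00,
         1.00000000e+00]])}
top {'fov_y': 54.81078951604258, 'cx': 252.84664796697047, 'cy': 193.4423757290982, 'pose': array([[-5.76910025e-03,  9.91685347e-01, -1.28556953e-01,
         3.83507858e+02],
       [-9.99891209e-01, -7.46594846e-03, -1.27212027e-02,
        -3.69081767e+01],
       [-1.35752299e-02,  1.28469577e-01,  9.91620533e-01,
         1.54263246e+03],
       [ 0.00000000e+00,  0.00000000e+00,  0.00000000e+00,
         1.00000000e+00]])}
wrist {'fov_y': 60.03921378031691, 'cx': 254.73544799225746, 'cy': 189.75936325276137, 'pose': array([[ 3.80154377e-01,  8.90749818e-01,  2.49093179e-01,
         3.43020852e+02],
       [-9.24920318e-01,  3.66762334e-01,  1.0003
[... 215 characters left out ...]
': 0.15, 'joint_positions': array([ 1.10529129,  0.59992882, -0.00252882,  1.599937  ,  0.00178281,
        0.94286488, -0.07982521]), 'qvel': array([ 0.00030055, -0.00348707, -0.00080846, -0.00043633,  0.00101009,
       -0.00062665,  0.00067528]), 'effort': array([ 4.18033800e-03, -7.65586925e+01,  1.49955835e+00, -2.52566725e+01,
       -5.22855960e-02,  1.48119213e-02,  1.07456824e-04]), 'tool_pos': array([ 274.6782215 , -670.54318532,  194.2708682 ]), 'tcp_rot': array([-5.44814965e-04,  9.81162046e-01,  1.93185707e-01, -1.60440421e-04]), 'contact_force': array([-0.12167804,  0.73762317,  0.54372141]), 'torque': array([-0.01397248, -0.02035861,  0.05233143]), 'width': 0.9988115512118131}
```

View pics/scene0.png

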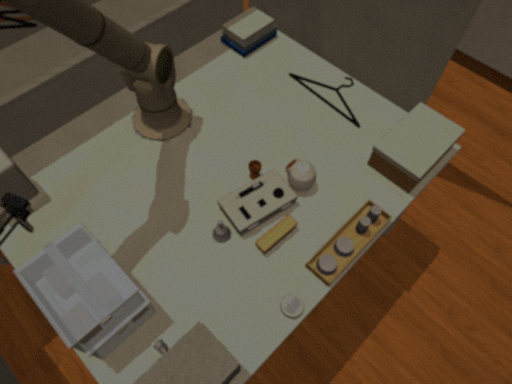

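View pics/top0.png

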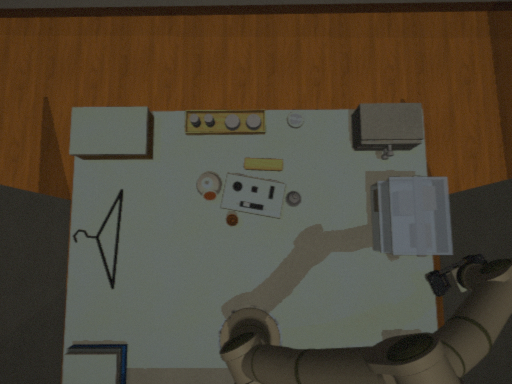

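View pics/wrist0.png

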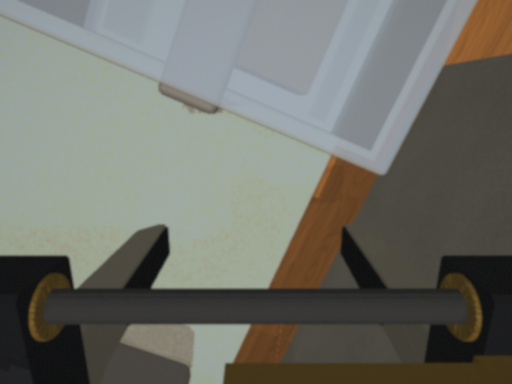

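The top view shows the tin at about (253,195), with the round, square and bar keys from left to right at (237,186), (254,189) and (271,192). The latch is at (251,205) with the egg cup in front of it. I'll zoom in and measure.

```bash
cat > h.py <<'E'
import numpy as np, cv2
def ray(f,u,v):
    H=f["frame"].shape[0]; fl=H/2/np.tan(np.radians(f["fov_y"])/2)
    d=np.array([(u-f["cx"])/fl,-(v-f["cy"])/fl,-1.]); P=f["pose"]; return P[:3,3],P[:3,:3]@d
def onz(f,u,v,z):
    o,d=ray(f,u,v); return o+d*(z-o[2])/d[2]
def proj(f,p):
    H=f["frame"].shape[0]; fl=H/2/np.tan(np.radians(f["fov_y"])/2)
    P=f["pose"]; c=P[:3,:3].T@(np.array(p)-P[:3,3]); return f["cx"]+fl*c[0]/-c[2], f["cy"]-fl*c[1]/-c[2]
E
python3 - <<'E'
from bench import eyes; from h import *
for n,(a,b,c,d) in {"top":(185,150,315,240),"scene":(200,145,330,245)}.items():
    f=eyes.grab_frame(n); np.save(n+'.npy',f,allow_pickle=True)
    im=cv2.convertScaleAbs(f["frame"][b:d,a:c,::-1],alpha=1.6); cv2.imwrite(f"pics/{n}z.png",cv2.resize(im,None,fx=6,fy=6,interpolation=cv2.INTER_CUBIC))
    g=cv2.cvtColor(f["frame"],cv2.COLOR_RGB2GRAY)
    m=(g<55).astype(np.uint8); k,l,s,ce=cv2.connectedComponentsWithStats(m)
    for i in range(1,k):
        if s[i,4]>8 and a<ce[i][0]<c and b<ce[i][1]<d: print(n,s[i],ce[i],onz(f,*ce[i],68).round(1), onz(f,*ce[i],56).round(1))
f=np.load('top.npy',allow_pickle=True).item()
for p in [(373,178),(450,177),(452,256),(380,254)]: print('box',onz(f,*p,224).round())
for p in [(233,219)]: print('egg',onz(f,*p,68).round())
E
```

```text
top [233 182   9   9  64] [237.140625 185.859375] [606.   45.1  68. ] [607.8  45.8  56. ]
top [252 186   5   6  26] [253.96153846 188.88461538] [593.1 -22.6  68. ] [594.8 -22.5  56. ]
top [269 186   5  13  43] [271.13953488 192.13953488] [579.4 -91.5  68. ] [581.  -91.9  56. ]
top [205 193  10   6  48] [209.375      195.29166667] [568.5 156.8  68. ] [570.  158.4  56. ]
top [287 192   9  10  27] [289.66666667 195.40740741] [ 565.6 -165.5   68. ] [ 567.1 -166.6   56. ]
top [240 201   4   6  14] [241.28571429 203.78571429] [533.3  28.5  68. ] [534.5  29.1  56. ]
top [249 203  14   7  65] [255.98461538 206.13846154] [523.4 -30.2  68. ] [524.6 -30.2  56. ]
top [227 214  11  12  95] [231.67368421 219.66315789] [470.   66.9  68. ] [470.7  67.8  56. ]
scene [249 161  11  18 151] [254.33774834 168.7615894 ] [482.3  54.8  68. ] [476.6  60.8  56. ]
scene [288 161   7   6   9] [290.88888889 163.55555556] [559.5 165.3  68. ] [554.5 172.3  56. ]
scene [239 182  24  15  86] [249.20930233 190.10465116] [533.3 -21.6  68. ] [528.  -16.4  56. ]
scene [274 188   9  10  72] [278.04166667 192.69444444] [611.1  42.   68. ] [606.7  47.8  56. ]
scene [259 200   7   6  31] [261.64516129 202.38709677] [598.1 -26.1  68. ] [593.6 -21.   56. ]
scene [240 207  10  12  54] [244.61111111 212.51851852] [585.2 -94.8  68. ] [580.5 -90.4  56. ]
scene [258 208  24  15  71] [269.74647887 215.4084507 ] [652.4 -42.7  68. ] [648.4 -37.8  56. ]
scene [222 229   8   9  30] [226.66666667 233.6       ] [ 599.7 -191.    68. ] [ 595.2 -187.5   56. ]
scene [238 229  10   5  23] [243.13043478 231.2173913 ] [ 631.4 -146.9   68. ] [ 627.2 -143.    56. ]
scene [280 228  14  12  18] [286.16666667 234.        ] [737.6 -54.2  68. ] [734.5 -49.4  56. ]
box [ 607. -452.  224.]
box [ 609. -727.  224.]
box [ 329. -714.  224.]
box [ 337. -464.  224.]
egg [473.  62.  68.]
```

```bash
ls -la pics
```

```text
total 1616
drwxr-xr-x 2 agent agent   4096 Dec  6 20:03 .
drwxr-xr-x 3 agent agent   4096 Dec  6 20:03 ..
-rw-r--r-- 1 agent agent 316556 Dec  6 20:02 scene0.png
-rw-r--r-- 1 agent agent 467791 Dec  6 20:03 scenez.png
-rw-r--r-- 1 agent agent 298130 Dec  6 20:02 top0.png
-rw-r--r-- 1 agent agent 355373 Dec  6 20:03 topz.png
-rw-r--r-- 1 agent agent 198412 Dec  6 20:02 wrist0.png
```

View pics/topz.png

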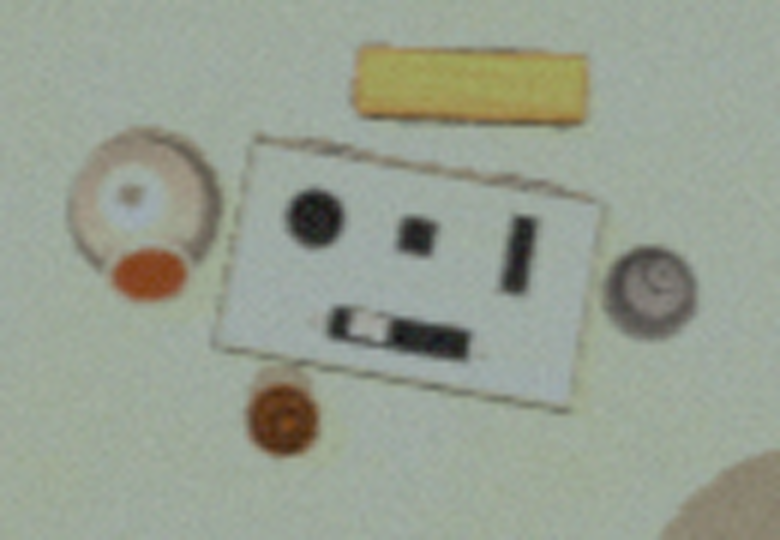

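View pics/scenez.png

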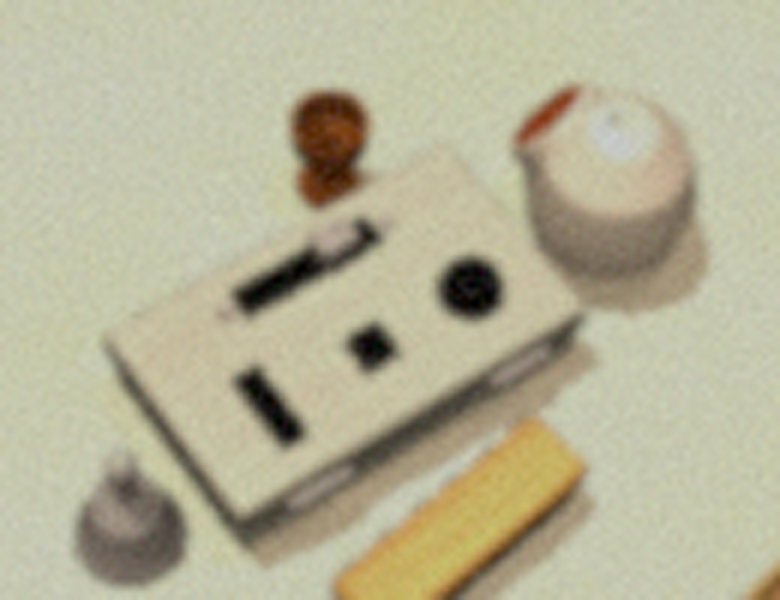

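```bash
python3 -m creep '0 0 0 0 0 -3.5 0; 0 0 0 0 0 -3.5 0; 0 0 0 0 0 -3.5 0; 0 0 0 0 0 -3.5 0; 0 0 0 0 0 -2 0; 0 0 0 0 0 0 0'
```

```text
clock: 0.75
tool_pos: [274.1, -669.1, 357.5]
tcp_rot: [-0.005, 0.981, 0.193, -0.001]
contact_force: [0.6, -0.1, 0.2]
width: 0.619
```

```bash
python3 -m creep '0 0 0 2.3 -2.5 0 0; 0 0 0 2.3 -2.5 0 0; 0 0 0 2.3 -2.5 0 0; 0 0 0 2.3 -2.5 0 0; 0 0 0 2.3 -2.5 0 0; 0 0 0 2.3 -2.5 0 0; 0 0 0 2.3 -2.5 0 0; 0 0 0 2.3 -2.5 0 0; 0 0 0 2.3 -2.5 0 0; 0 0 0 2.3 -2.5 0 0; 0 0 0 2.3 -2.5 0 0; 0 0 0 2.3 -2.5 0 0'
```

```text
clock: 1.75
tool_pos: [413.8, -275.4, 349.7]
tcp_rot: [-0.006, 0.982, 0.187, -0.005]
contact_force: [0.6, 0.1, -0.4]
width: 0.003
```

```bash
python3 -m creep '0 0 0 2.7 -2.7 0 0; 0 0 0 2.7 -2.7 0 0; 0 0 0 2.7 -2.7 0 0; 0 0 0 2.7 -2.7 0 0; 0 0 0 2.7 -2.7 0 0; 0 0 0 2.7 -2.7 0 0; 0 0 0 2.7 -2.7 0 0; 0 0 6.6 0 0 0 0; 0 0 6.6 0 0 0 0; 0 0 6.6 0 0 0 0; 0 0 6.6 0 0 0 0; 0 0 6.6 0 0 0 0; 0 0 0 0 0 0 0'
python3 - <<'E'
from bench import env,eyes; from h import *
f=eyes.grab_frame('wrist'); np.save('w1.npy',f,allow_pickle=True)
cv2.imwrite('pics/w1.png',f["frame"][:,:,::-1]); s=env.read_state(); print(s['joint_positions'],s['tool_pos'],s['tcp_rot'])
g=cv2.cvtColor(f["frame"],cv2.COLOR_RGB2GRAY)
k,l,s,ce=cv2.connectedComponentsWithStats((g<50).astype(np.uint8))
for i in range(1,k):
    if s[i,4]>40: print(s[i],ce[i].round(1),onz(f,*ce[i],68).round(1),onz(f,*ce[i],56).round(1))
for p in [(608.5,43.5,68),(595.6,-24.4,68),(582.3,-93,68)]: print(proj(f,p))
E
```

```text
clock: 2.83
tool_pos: [519.2, -5.3, 340.6]
tcp_rot: [-0.006, 0.994, -0.105, -0.013]
contact_force: [0.0, 0.8, 0.8]
width: 0.005
[ 0.10626343  0.22389784 -0.24087247  1.8474061   0.04011904  1.09872487
 -1.92339984] [519.10420916  -5.23250973 340.58849301] [-0.00589451  0.99467741 -0.10209428 -0.01260405]
[304  71  11  36 336] [309.2  88.1] [581.2 -88.9  68. ] [580.8 -90.6  56. ]
[193  78  27  27 565] [205.8  91.1] [605.9  46.   68. ] [606.2  47.8  56. ]
[251  83  14  15 194] [257.1  89.6] [593.6 -21.1  68. ] [593.6 -21.1  56. ]
[254 133  37  13 426] [272.1 139.1] [525.1 -27.8  68. ] [523.3 -28.   56. ]
[226 134   9  13  97] [229.9 139.7] [536.4  29.5  68. ] [534.8  30.9  56. ]
[251 229   9  70 288] [254.6 266.2] [336.2  37.3  68. ] [329.5  38.8  56. ]
[    0   256   249   107 14380] [175.3 309.5] [284.7 180.9  68. ] [276.6 186.2  56. ]
[  262   256   250   100 13523] [334.8 306.3] [238.4 -74.8  68. ] [229.  -76.2  56. ]
[  0 332  12  29 171] [  4.2 348.6] [268.1 490.8  68. ] [259.6 504.2  56. ]
(np.float64(207.19436655637406), np.float64(88.76594347112126))
(np.float64(259.23606277156506), np.float64(87.53781368121668))
(np.float64(312.10401047650265), np.float64(86.49786818183205))
```

View pics/w1.png

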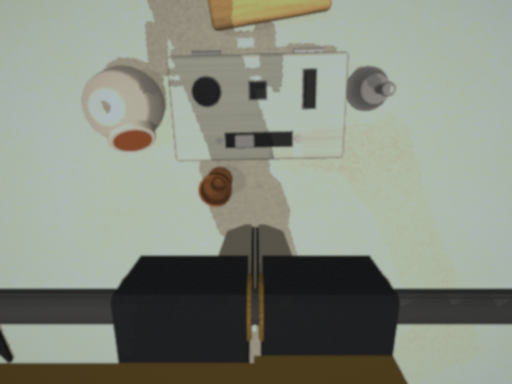

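```bash
cat >> h.py <<'E'
from scipy.spatial.transform import Rotation as Ro
KEYS=dict(round=(607.6,44.4),square=(594.9,-23.2),bar=(581.9,-91.8))
xa=np.array([.982,-.188,0]);xa/=np.linalg.norm(xa); za=np.array([0,0,-1.]); RT=np.column_stack([xa,np.cross(za,xa),za])
def plan(s,xyz):
    q=s['tcp_rot']; R=Ro.from_quat([q[1],q[2],q[3],q[0]]).as_matrix()
    print('tcp',s['tool_pos'].round(1),'F',s['contact_force'].round(1),'t',s['clock'])
    print('turn',np.degrees(Ro.from_matrix(R.T@RT).as_rotvec()).round(2),'cm now',(R.T@(np.array(xyz)-s['tool_pos'])/10).round(2),'cm if turned',(RT.T@(np.array(xyz)-s['tool_pos'])/10).round(2))
E
python3 - <<'E'
from bench import env; from h import *
plan(env.read_state(),KEYS['round']+(100,))
E
```

```text
tcp [519.1  -5.2 340.6] F [ 0.5  0.3 -0.2] t 2.8833
turn [-0.54  1.5  -0.88] cm now [ 8.29 -6.44 23.91] cm if turned [ 7.76 -6.54 24.06]
```

```bash
python3 -m creep '-0.5 1.5 -0.9 0 0 0 0; 0 0 0 1.5 -1.3 3 0; 0 0 0 1.5 -1.3 3 0; 0 0 0 1.5 -1.3 3 0; 0 0 0 1.5 -1.3 3 0; 0 0 0 1.5 -1.3 3 0; 0 0 0 0 0 3 0; 0 0 0 0 0 3 0; 0 0 0 0 0 0 0; 0 0 0 0 0 0 0'
python3 - <<'E'
from bench import env; from h import *
plan(env.read_state(),KEYS['round']+(75,))
E
```

```text
clock: 3.72
tool_pos: [609.3, 47.1, 121.8]
tcp_rot: [-0.001, 0.997, -0.072, 0.003]
contact_force: [0.1, 0.4, 0.5]
width: 0.006
tcp [609.3  47.1 121.8] F [0.1 0.4 0.5] t 3.7167
turn [-0.17 -0.3   2.57] cm now [-0.16  0.3   4.68] cm if turned [-0.12  0.3   4.68]
```

Correct, descend to about 75, then take a picture to check alignment.

```bash
python3 -m creep '-0.2 -0.3 2.5 -0.1 0.3 2 0; 0 0 0 0 0 2 0; 0 0 0 0 0 0.6 0; 0 0 0 0 0 0 0'
python3 - <<'E'
from bench import env,eyes; from h import *
plan(env.read_state(),KEYS['round']+(60,))
f=eyes.grab_frame('wrist'); cv2.imwrite('pics/w2.png',cv2.resize(f["frame"][:,:,::-1],None,fx=1.5,fy=1.5))
f=eyes.grab_frame('scene'); cv2.imwrite('pics/s2.png',cv2.resize(cv2.convertScaleAbs(f["frame"][120:260,200:340,::-1],alpha=1.6),None,fx=4,fy=4,interpolation=cv2.INTER_CUBIC))
E
```

```text
clock: 4.05
tool_pos: [610.6, 43.6, 80.7]
tcp_rot: [-0.0, 0.996, -0.091, 0.003]
contact_force: [-0.2, -0.4, 0.9]
width: 0.008
tcp [610.6  43.6  80.7] F [-0.2 -0.4  0.9] t 4.05
turn [-0.08 -0.33  0.34] cm now [-0.32 -0.02  2.07] cm if turned [-0.31 -0.02  2.07]
```

View pics/w2.png

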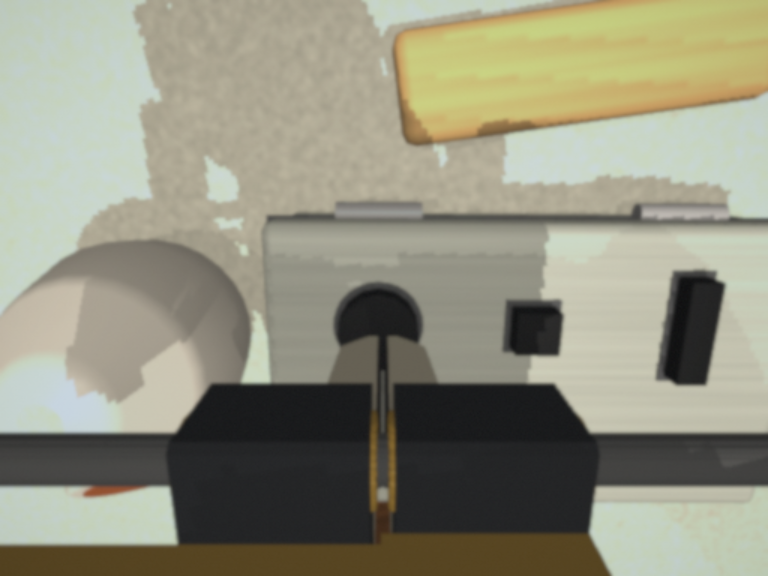

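View pics/s2.png

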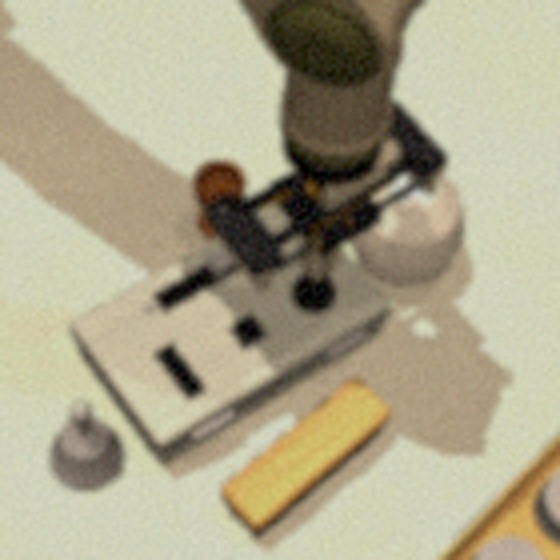

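Fingers are over the round key: the gap is at (382,340) and the key centre near (379,322) in the enlarged view. Pressing.

```bash
python3 -m creep '0 -0.3 0.3 -0.3 0 0.6 0; 0 0 0 0 0 0.5 0; 0 0 0 0 0 0.4 0; 0 0 0 0 0 0.4 0; 0 0 0 0 0 0.3 0'
```

```text
clock: 4.57
tool_pos: [611.0, 44.5, 63.5]
tcp_rot: [-0.002, 0.996, -0.094, 0.005]
contact_force: [-0.2, 0.0, 0.2]
width: 0.003
```

```bash
python3 -m creep '0 0 0 0 0 0.3 0; 0 0 0 0 0 0.3 0'; python3 -m creep '0 0 0 0 0 0.3 0; 0 0 0 0 0 0.3 0'
```

```text
clock: 4.73
tool_pos: [611.0, 44.6, 56.8]
tcp_rot: [-0.002, 0.996, -0.094, 0.005]
contact_force: [0.2, -0.4, 0.1]
width: 0.004
clock: 4.9
tool_pos: [611.0, 44.7, 50.0]
tcp_rot: [-0.002, 0.996, -0.094, 0.005]
contact_force: [-0.4, -0.1, 0.3]
width: 0.008
```

Run:
```python
from bench import env,eyes; from h import *
s=env.read_state(); print(s)
f=eyes.grab_frame('wrist'); cv2.imwrite('pics/w3.png',cv2.resize(f["frame"][:,:,::-1],None,fx=1.5,fy=1.5)); print(f['pose'])
f=eyes.grab_frame('scene'); cv2.imwrite('pics/s3.png',cv2.resize(cv2.convertScaleAbs(f["frame"][120:260,200:340,::-1],alpha=1.6),None,fx=4,fy=4,interpolation=cv2.INTER_CUBIC))
```

```text
{'clock': 4.9, 'joint_positions': array([-0.04702648,  0.65330548, -0.17634128,  1.97545515,  0.21429152,
        0.52050921, -2.13222748]), 'qvel': array([-0.01680726,  0.05948433,  0.02093653,  0.01968993,  0.01866768,
       -0.07721523, -0.01841828]), 'effort': array([ 1.30797504e-01, -7.11861706e+01, -1.45544831e+00, -1.56241804e+01,
       -8.76060280e-03,  1.51349528e-02,  2.97395862e-02]), 'tool_pos': array([611.01982895,  44.67542741,  49.95294573]), 'tcp_rot': array([-0.00176901,  0.99556104, -0.09399146,  0.00454764]), 'contact_force': array([-0.44735685, -0.08649257,  0.33302127]), 'torque': array([0.0693394 , 0.05133465, 0.01492074]), 'width': 0.007681950247659264}
[[-1.86005194e-01  9.48934330e-01  2.54805229e-01  6.81725098e+02]
 [-9.82537910e-01 -1.78420901e-01 -5.27753536e-02  3.11268999e+01]
 [-4.61776641e-03 -2.60172287e-01  9.65551168e-01  2.40542480e+02]
 [ 0.00000000e+00  0.00000000e+00  0.00000000e+00  1.00000000e+00]]
```

View pics/w3.png

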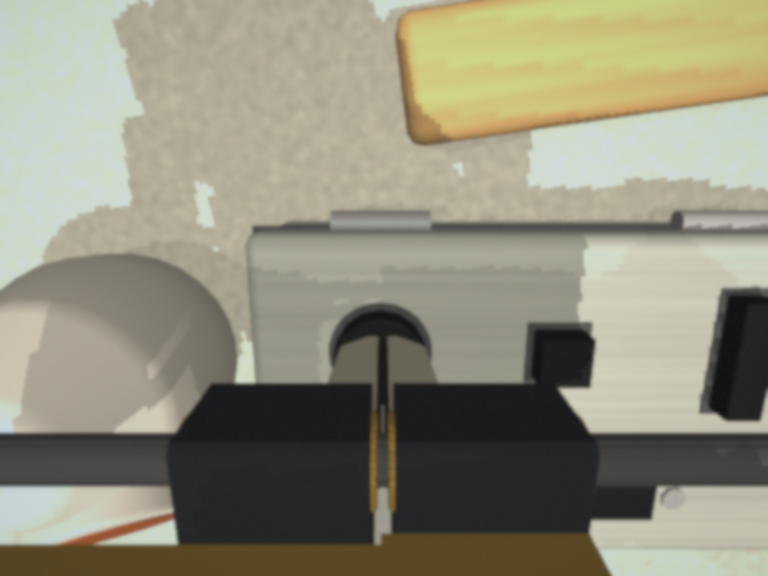

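View pics/s3.png

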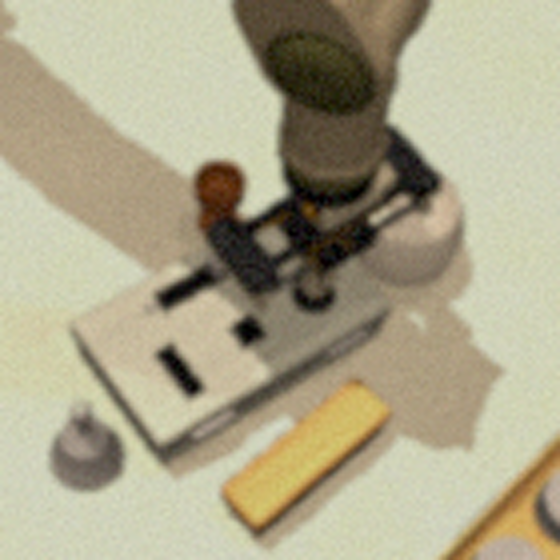

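No contact at z=50, so the heights disagree with what was stated. I'll triangulate the key tops from the three earlier views.

Run:
```python
from h import *
T,S,W=[np.load(n,allow_pickle=True).item() for n in('top.npy','scene.npy','w1.npy')]
px=dict(round=((237.1,185.9),(278.0,192.7),(205.8,91.1)),square=((254,188.9),(261.6,202.4),(257.1,89.6)),bar=((271.1,192.1),(244.6,212.5),(309.2,88.1)))
for n,p in px.items():
  for sel in ((0,1,2),(0,1),(1,2)):
    A=np.zeros((3,3));b=np.zeros(3)
    for i in sel:
        o,d=ray((T,S,W)[i],*p[i]); d/=np.linalg.norm(d); M=np.eye(3)-np.outer(d,d); A+=M;b+=M@o
    print(n,sel,np.linalg.solve(A,b).round(1))
# square vs wrist frame w1: TCP projected; spacing implied height
f=W; print('tcp px',proj(f,(519.1,-5.2,340.6)))
for z in (68,60,50,40):
  q=[onz(f,*px[k][2],z) for k in px]; q2=[onz(T,*px[k][0],z) for k in px];q3=[onz(S,*px[k][1],z) for k in px]
  print(z,*(np.linalg.norm(a[0]-a[2]).round(1) for a in(q,q2,q3)))
```

```text
round (0, 1, 2) [606.9  46.7  58. ]
round (0, 1) [607.4  46.1  58.8]
round (1, 2) [606.3  48.   55.3]
square (0, 1, 2) [594.1 -21.9  57.9]
square (0, 1) [594.5 -22.5  58.9]
square (1, 2) [593.5 -21.1  56. ]
bar (0, 1, 2) [580.9 -91.   57.3]
bar (0, 1) [581.1 -91.4  58.1]
bar (1, 2) [580.7 -90.6  56.6]
tcp px (np.float64(255.76555330957285), np.float64(222.49896743844093))
68 137.3 139.1 139.1
60 139.6 139.8 140.0
50 142.6 140.8 141.2
40 145.6 141.7 142.4
```

```bash
for i in 1 ; do python3 -m creep '0 0 0 0 0 0.2 0'; done; python3 -m creep '0 0 0 0 0 0.2 0'; python3 -m creep '0 0 0 0 0 0 0'
```

```text
clock: 5.08
tool_pos: [610.9, 44.7, 47.8]
tcp_rot: [-0.002, 0.996, -0.094, 0.004]
contact_force: [-0.7, -0.1, -0.2]
width: 0.004
clock: 5.17
tool_pos: [610.9, 44.7, 45.6]
tcp_rot: [-0.002, 0.996, -0.094, 0.004]
contact_force: [-0.3, 0.1, -0.8]
width: 0.007
clock: 5.25
tool_pos: [610.9, 44.7, 45.3]
tcp_rot: [-0.002, 0.996, -0.094, 0.004]
contact_force: [0.2, 0.2, 0.3]
width: 0.004
```

```bash
python3 -m creep '0 0 0 0 0 0.2 0'; python3 -m creep '0 0 0 0 0 0.2 0';python3 - <<'E'
from bench import env,eyes; from h import *
f=eyes.grab_frame('wrist'); cv2.imwrite('pics/w4.png',cv2.resize(f["frame"][180:290,150:350,::-1],None,fx=4,fy=4,interpolation=cv2.INTER_CUBIC))
f=eyes.grab_frame('scene'); cv2.imwrite('pics/s4.png',cv2.resize(cv2.convertScaleAbs(f["frame"][160:220,240:310,::-1],alpha=1.6),None,fx=8,fy=8,interpolation=cv2.INTER_CUBIC))
E
```

```text
clock: 5.33
tool_pos: [611.0, 44.7, 43.5]
tcp_rot: [-0.002, 0.996, -0.094, 0.004]
contact_force: [-0.6, -0.6, 1.8]
width: 0.005
clock: 5.42
tool_pos: [611.0, 44.8, 41.6]
tcp_rot: [-0.002, 0.996, -0.094, 0.004]
contact_force: [-0.6, -0.6, 3.5]
width: 0.003
```

View pics/w4.png

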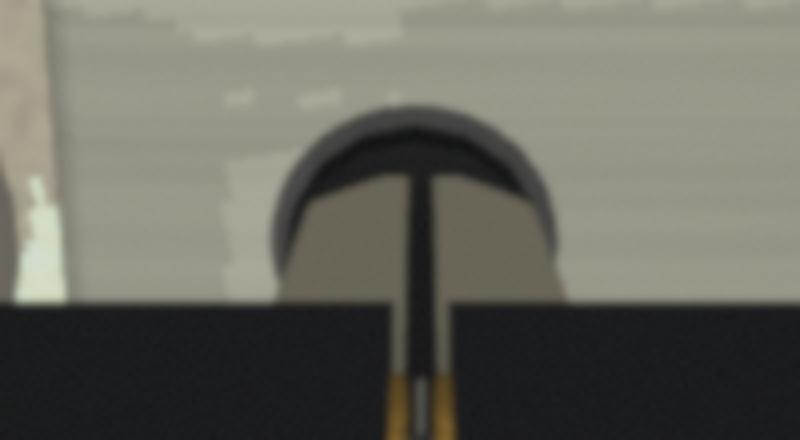

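View pics/s4.png

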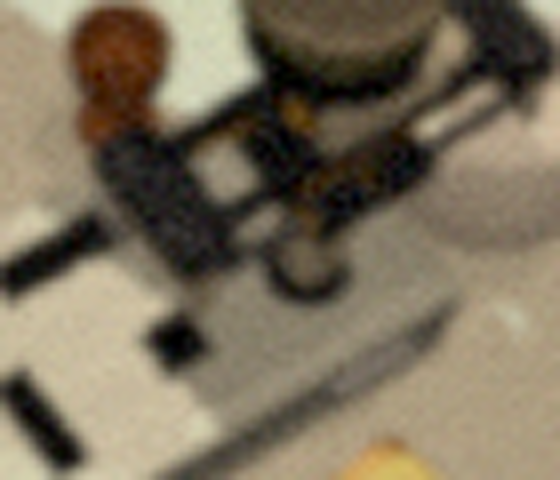

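Contact was made at z≈44 in tool readings (the 3.5 N matches the key's friction). Pressing to the stop.

```bash
for k in 1; do :; done; python3 -m creep '0 0 0 0 0 0.2 0; 0 0 0 0 0 0.2 0'; python3 -m creep '0 0 0 0 0 0.2 0'; python3 -m creep '0 0 0 0 0 0.2 0'
```

```text
clock: 5.68
tool_pos: [611.1, 44.7, 37.7]
tcp_rot: [-0.002, 0.996, -0.094, 0.005]
contact_force: [-1.0, -0.7, 2.1]
width: 0.005
clock: 5.77
tool_pos: [611.3, 44.7, 36.3]
tcp_rot: [-0.002, 0.996, -0.094, 0.005]
contact_force: [-10.2, -0.6, 40.3]
width: 0.005
clock: 5.85
tool_pos: [611.3, 44.7, 36.3]
tcp_rot: [-0.001, 0.996, -0.094, 0.005]
contact_force: [-10.3, -0.7, 44.7]
width: 0.005
```

Stopped hard at z=36.3 after 8 mm of travel. Next is the square key.

```bash
python3 -m creep '0 0 0 0 0 -1.5 0; 0 0 0 0 0 -1.2 0; 0 0 0 -0.2 2.4 0 0; 0 0 0 -0.2 2.4 0 0; 0 0 0 0 1.8 0 0; 0 0 0 0 0 0 0; 0 0 0 0 0 0 0'
python3 - <<'E'
from bench import env,eyes; from h import *
plan(env.read_state(),(594,-22.5,47))
f=eyes.grab_frame('wrist'); cv2.imwrite('pics/w5.png',cv2.resize(f["frame"][:,:,::-1],None,fx=1.5,fy=1.5))
E
```

```text
clock: 6.43
tool_pos: [596.1, -19.3, 65.8]
tcp_rot: [-0.002, 0.996, -0.093, 0.007]
contact_force: [0.5, -0.1, -0.3]
width: 0.005
tcp [596.1 -19.3  65.8] F [ 0.5 -0.1 -0.3] t 6.4333
turn [-0.35 -0.8   0.22] cm now [-0.17  0.36  1.88] cm if turned [-0.15  0.35  1.88]
```

View pics/w5.png

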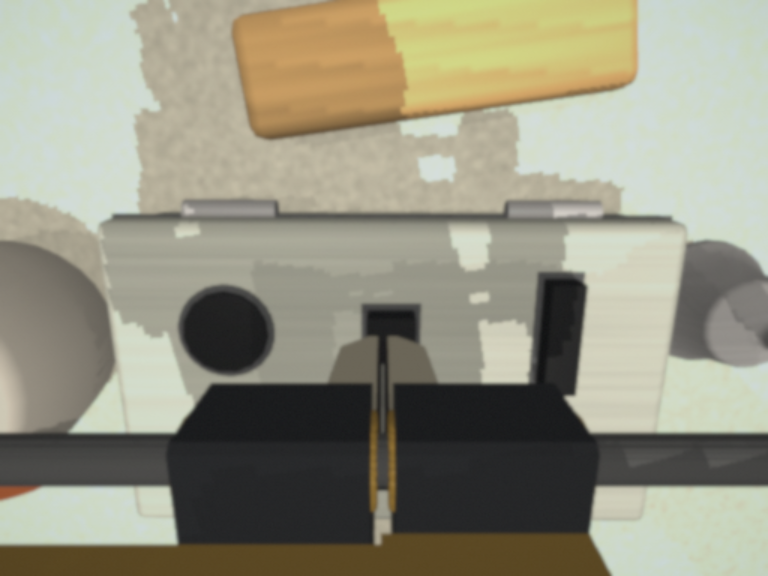

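The wrist view shows the round key flat and down, and the square key centred at column 391 against the finger gap at 382, which matches the planned +3.5 mm.

```bash
python3 -m creep '-0.3 -0.8 0.2 -0.1 0.35 0.9 0; 0 0 0 0 0 0.7 0; 0 0 0 0 0 0 0'; python3 -m creep '0 0 0 0 0 0.3 0; 0 0 0 0 0 0.2 0';python3 -m creep '0 0 0 0 0 0.2 0'
```

```text
clock: 6.73
tool_pos: [595.4, -20.1, 48.4]
tcp_rot: [-0.001, 0.996, -0.093, -0.0]
contact_force: [-0.5, 0.5, -0.7]
width: 0.008
clock: 6.9
tool_pos: [595.6, -18.7, 42.2]
tcp_rot: [-0.001, 0.996, -0.092, -0.001]
contact_force: [-0.4, -1.7, 2.5]
width: 0.004
clock: 6.98
tool_pos: [595.6, -18.6, 39.8]
tcp_rot: [-0.001, 0.996, -0.092, -0.001]
contact_force: [-0.9, -1.9, 2.7]
width: 0.007
```

```bash
python3 -m creep '0 0 0 0 0 0.2 0'; python3 -m creep '0 0 0 0 0 0.2 0'; python3 -m creep '0 0 0 0 0 0.2 0'
```

```text
clock: 7.07
tool_pos: [595.6, -18.5, 37.6]
tcp_rot: [-0.001, 0.996, -0.092, -0.001]
contact_force: [-0.3, -1.8, 3.3]
width: 0.007
clock: 7.15
tool_pos: [595.8, -18.5, 36.3]
tcp_rot: [-0.0, 0.996, -0.092, -0.001]
contact_force: [-9.2, -1.6, 43.3]
width: 0.004
clock: 7.23
tool_pos: [595.8, -18.5, 36.3]
tcp_rot: [-0.0, 0.996, -0.092, -0.0]
contact_force: [-10.5, -1.0, 44.7]
width: -0.001
```

```bash
python3 -m creep '0 0 0 0 0 -1.5 0; 0 0 0 0 0 -1.2 0; 0 0 0 0 2.5 0 0; 0 0 0 0 2.5 0 0; 0 0 0 0 2.1 0 0; 0 0 0 0 0 0 0; 0 0 0 0 0 0 0'
python3 - <<'E'
from bench import env,eyes; from h import *
plan(env.read_state(),(581,-91,47))
f=eyes.grab_frame('wrist'); cv2.imwrite('pics/w6.png',cv2.resize(f["frame"][:,:,::-1],None,fx=1.5,fy=1.5))
E
```

```text
clock: 7.82
tool_pos: [584.2, -86.9, 66.9]
tcp_rot: [-0.002, 0.996, -0.089, 0.002]
contact_force: [0.3, 1.3, 0.1]
width: 0.004
tcp [584.2 -86.9  66.9] F [0.3 1.3 0.1] t 7.8167
turn [-0.2  -0.21  0.58] cm now [-0.25  0.47  1.98] cm if turned [-0.24  0.47  1.99]
```

View pics/w6.png

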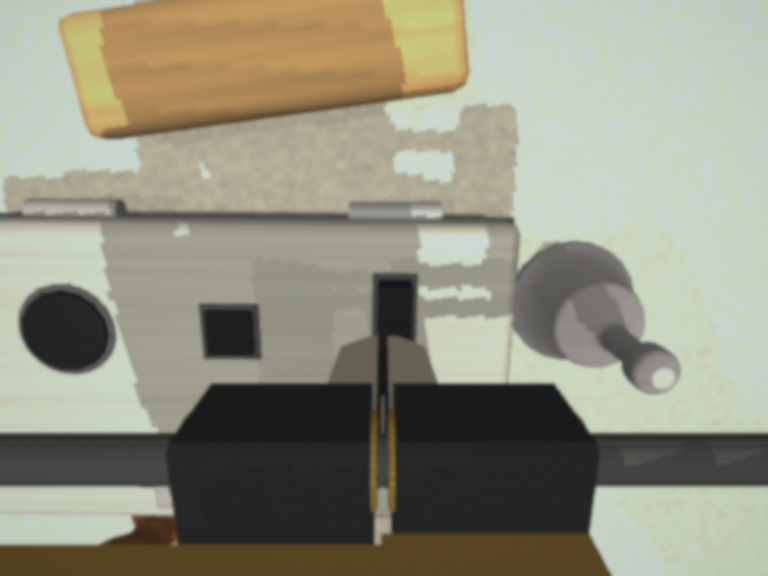

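Round and square keys are both flat. The bar's centre is at column 395, about 5 mm to the right of the gap.

```bash
python3 -m creep '0 0 0.5 -0.25 0.5 0 0; 0 0 0 0 0.1 0.9 0; 0 0 0 0 0 0.8 0; 0 0 0 0 0 0 0'; python3 -m creep '0 0 0 0 0 0.3 0; 0 0 0 0 0 0.2 0'
```

```text
clock: 8.2
tool_pos: [581.1, -89.7, 48.5]
tcp_rot: [-0.002, 0.996, -0.093, 0.002]
contact_force: [-0.1, 1.2, -0.1]
width: 0.006
clock: 8.37
tool_pos: [581.1, -88.7, 42.3]
tcp_rot: [-0.002, 0.996, -0.092, 0.002]
contact_force: [-0.9, -2.0, 2.7]
width: 0.006
```

```bash
python3 -m creep '0 0 0 0 0 0.2 0;0 0 0 0 0 0.2 0'; python3 -m creep '0 0 0 0 0 0.2 0'; python3 -m creep '0 0 0 0 0 0.2 0'
```

```text
clock: 8.53
tool_pos: [581.1, -88.7, 37.8]
tcp_rot: [-0.002, 0.996, -0.092, 0.002]
contact_force: [-1.5, -1.3, 3.1]
width: 0.003
clock: 8.62
tool_pos: [581.2, -88.7, 36.3]
tcp_rot: [-0.002, 0.996, -0.092, 0.002]
contact_force: [-9.1, -0.0, 42.6]
width: 0.002
clock: 8.7
tool_pos: [581.3, -88.7, 36.2]
tcp_rot: [-0.001, 0.996, -0.092, 0.002]
contact_force: [-12.3, 0.5, 48.4]
width: 0.003
```

All three keys are at their stops. I'll lift, go to the left of the latch and look.

```bash
python3 -m creep '0 0 0 0 0 -2 0; 0 0 0 0 0 -2 0; 0 0 0 0 0 -1 0; 0 0 0 -1.3 -2.6 0 0; 0 0 0 -1.3 -2.6 0 0; 0 0 0 -1.3 -2.6 0 0; 0 0 0 -1.3 -2.6 0 0; 0 0 0 -1.3 -2.6 0 0; 0 0 0 0 0 0 0; 0 0 0 0 0 0 0'
python3 - <<'E'
from bench import env,eyes; from h import *
plan(env.read_state(),(540,52,60))
f=eyes.grab_frame('wrist'); cv2.imwrite('pics/w7.png',cv2.resize(f["frame"][:,:,::-1],None,fx=1.5,fy=1.5))
E
```

```text
clock: 9.53
tool_pos: [541.2, 56.7, 88.5]
tcp_rot: [-0.003, 0.996, -0.093, 0.004]
contact_force: [-0.1, -0.6, -1.2]
width: 0.004
tcp [541.2  56.7  88.5] F [-0.1 -0.6 -1.2] t 9.5333
turn [-0.35 -0.48  0.12] cm now [-0.05  0.51  2.84] cm if turned [-0.03  0.49  2.85]
```

View pics/w7.png

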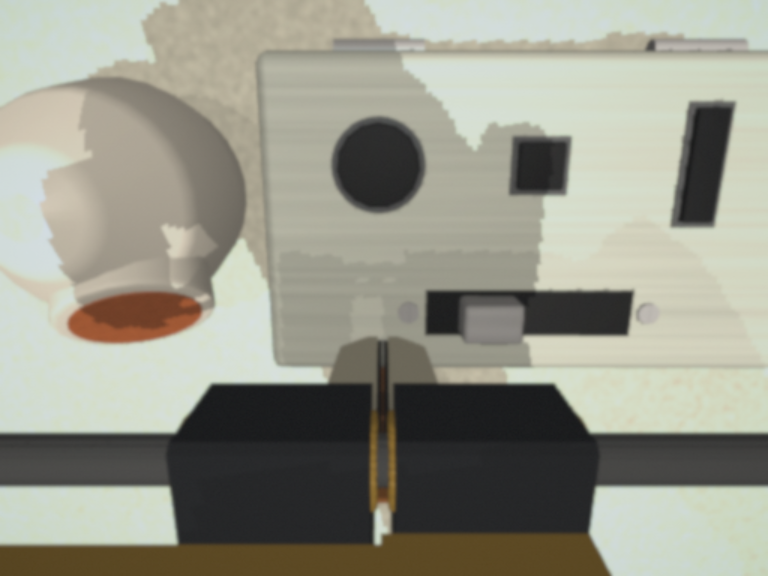

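All three keys look flat. The latch block's top is at columns 460–522, row 320, in a slot at columns 426–633, row 313. The fingers are clear to its left, so I'll check the front-to-back alignment.

Run:
```python
from bench import env,eyes; from h import *
f=eyes.grab_frame('wrist'); t=env.read_state()['tool_pos']; 
for z in (32.3,45):
  for n,(u,v) in dict(slotL=(427,313),slotR=(632,313),roundc=(379,165)).items():
    p=onz(f,u/1.5,v/1.5,z); print(z,n,p.round(1),(RT.T@(p-t)).round(1))
p=onz(f,491/1.5,320/1.5,50.3); print('latch',(RT.T@(p-t)).round(1))
```

```text
32.3 slotL [527.5  37.   32.3] [-10.2  21.2  56.2]
32.3 slotR [508.1 -67.5  32.3] [ -9.6 127.5  56.2]
32.3 roundc [605.7  47.6  32.3] [64.6 -3.9 56.2]
45 slotL [531.8  37.4  45. ] [-6.  20.  43.5]
45 slotR [513.5 -61.8  45. ] [ -5.5 120.9  43.5]
45 roundc [606.   47.4  45. ] [64.9 -3.8 43.5]
latch [-7.7 50.6 38.2]
```

```bash
python3 -m creep '-0.3 -0.5 0.1 -0.2 0 0 0; 0 0 0 0 0 2 0; 0 0 0 0 0 1.5 0; 0 0 0 0 0 0 0; 0 0 0 0 0 0 0'
python3 - <<'E'
from bench import env,eyes; from h import *
plan(env.read_state(),(540.5,54,39))
f=eyes.grab_frame('wrist'); cv2.imwrite('pics/w8.png',cv2.resize(f["frame"][:,:,::-1],None,fx=1.5,fy=1.5))
E
```

```text
clock: 10.05
tool_pos: [541.5, 50.4, 52.7]
tcp_rot: [0.001, 0.995, -0.1, -0.0]
contact_force: [0.7, 0.4, 0.3]
width: 0.004
tcp [541.5  50.4  52.7] F [0.7 0.4 0.3] t 10.05
turn [ 0.07  0.   -0.59] cm now [-0.17 -0.34  1.37] cm if turned [-0.16 -0.34  1.37]
```

View pics/w8.png

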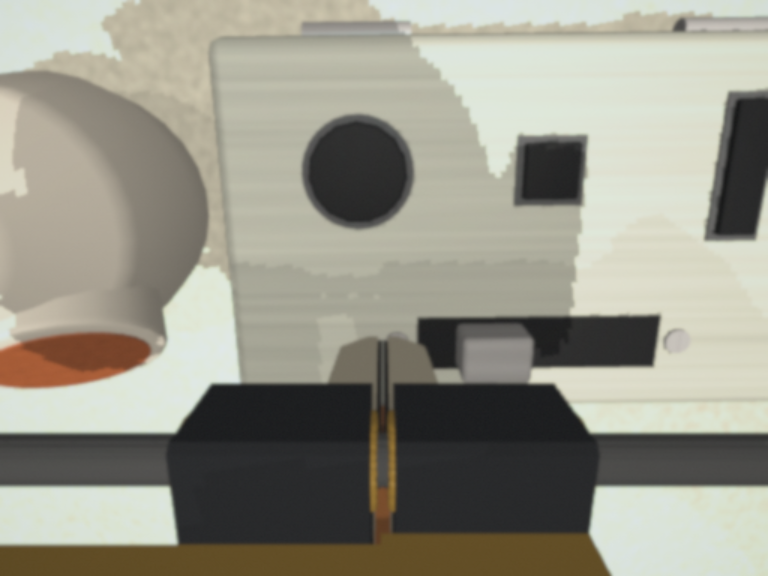

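Fingers still left of the latch (right edge ≈432, latch left edge ≈460) and in line with the slot. Going down.

```bash
python3 -m creep '0 0 -0.5 -0.15 -0.2 0.7 0; 0 0 0 0 0 0.5 0; 0 0 0 0 0 0 0; 0 0 0 0 0 0 0'
python3 - <<'E'
from bench import env,eyes; from h import *
plan(env.read_state(),(540.5,54,39))
f=eyes.grab_frame('wrist'); cv2.imwrite('pics/w9.png',cv2.resize(f["frame"][:,:,::-1],None,fx=1.5,fy=1.5))
E
```

```text
clock: 10.43
tool_pos: [541.5, 51.6, 41.5]
tcp_rot: [0.0, 0.995, -0.096, 0.001]
contact_force: [0.4, -0.8, -0.1]
width: 0.007
tcp [541.5  51.6  41.5] F [ 0.4 -0.8 -0.1] t 10.4333
turn [ 0.05 -0.12 -0.18] cm now [-0.14 -0.22  0.25] cm if turned [-0.14 -0.22  0.25]
```

View pics/w9.png

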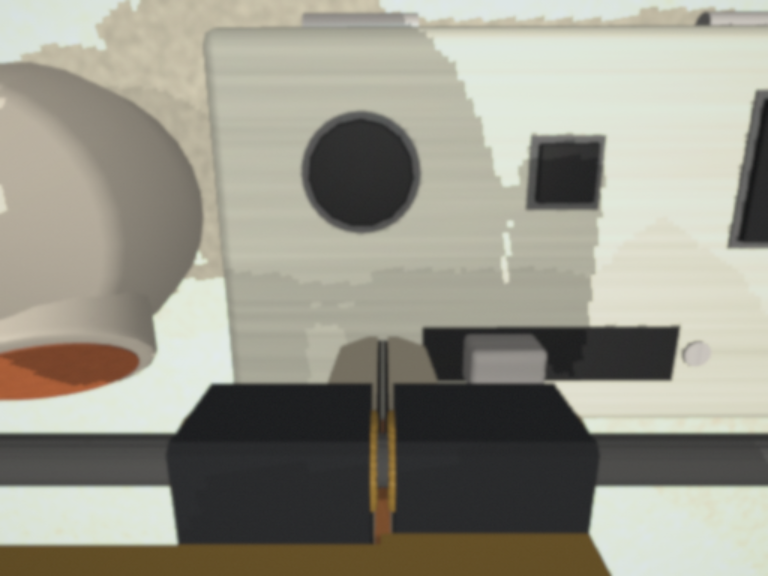

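```bash
python3 -m creep '0 0 0 -0.1 0 0.3 0; 0 0 0 0 0.6 0 0; 0 0 0 0 0.6 0 0'; python3 -m creep '0 0 0 0 0.5 0 0'; python3 -m creep '0 0 0 0 0.6 0 0'
```

```text
clock: 10.73
tool_pos: [538.6, 40.9, 38.8]
tcp_rot: [0.0, 0.995, -0.095, 0.002]
contact_force: [0.1, 0.2, -0.7]
width: 0.006
clock: 10.82
tool_pos: [537.5, 35.3, 38.9]
tcp_rot: [0.0, 0.995, -0.095, 0.002]
contact_force: [0.8, 2.0, -1.0]
width: 0.002
clock: 10.9
tool_pos: [536.3, 29.3, 38.9]
tcp_rot: [-0.0, 0.996, -0.095, 0.002]
contact_force: [0.1, 3.0, -2.1]
width: 0.007
```

```bash
python3 -m creep '0 0 0 0 0.6 0 0; 0 0 0 0 0.6 0 0; 0 0 0 0 0.6 0 0'; python3 -m creep '0 0 0 0 0.5 0 0';  python3 -m creep '0 0 0 0 0.4 0 0'; python3 -m creep '0 0 0 0 0.3 0 0'
```

```text
clock: 11.15
tool_pos: [532.7, 10.2, 39.0]
tcp_rot: [-0.001, 0.996, -0.095, 0.002]
contact_force: [-0.3, 1.7, -0.9]
width: 0.003
clock: 11.23
tool_pos: [531.6, 4.5, 38.9]
tcp_rot: [-0.001, 0.995, -0.095, 0.002]
contact_force: [0.8, 2.0, -1.9]
width: 0.001
clock: 11.32
tool_pos: [530.7, -0.3, 39.0]
tcp_rot: [-0.001, 0.995, -0.095, 0.002]
contact_force: [0.4, 2.4, -2.0]
width: 0.002
clock: 11.4
tool_pos: [530.0, -4.0, 39.0]
tcp_rot: [-0.001, 0.995, -0.095, 0.002]
contact_force: [0.7, 1.9, -1.8]
width: 0.006
```

```bash
python3 -m creep '0 0 0 0 0.3 0 0'; python3 -m creep '0 0 0 0 0.3 0 0';  python3 -m creep '0 0 0 0 0.2 0 0'; python3 -m creep '0 0 0 0 0.2 0 0'
```

```text
clock: 11.48
tool_pos: [529.4, -7.4, 39.0]
tcp_rot: [-0.001, 0.995, -0.095, 0.002]
contact_force: [0.0, 2.7, 0.1]
width: 0.005
clock: 11.57
tool_pos: [529.5, -7.7, 39.1]
tcp_rot: [-0.002, 0.996, -0.095, 0.003]
contact_force: [-0.0, 22.1, -1.4]
width: 0.003
clock: 11.65
tool_pos: [529.4, -7.2, 39.1]
tcp_rot: [-0.004, 0.996, -0.093, 0.003]
contact_force: [0.7, 8.3, -2.7]
width: 0.004
clock: 11.73
tool_pos: [529.4, -7.1, 39.1]
tcp_rot: [-0.005, 0.996, -0.092, 0.004]
contact_force: [0.7, 7.6, -2.6]
width: 0.005
```

Hard stop (22 N) after about 43 mm of latch travel. Backing off and checking.

```bash
python3 -m creep '0 0 0 0 -1 0 0; 0 0 0 0 0 -2 0; 0 0 0 0 0 -3 0; 0 0 0 0 0 -4 0; 0 0 0 -2 0 -4 0; 0 0 0 -2 0 -4 0; 0 0 0 -2 0 -3 0; 0 0 0 -2 0 -3 0;  0 0 0 0 0 0 0; 0 0 0 0 0 0 0'
python3 - <<'E'
from bench import env,eyes; from h import *
f=eyes.grab_frame('wrist'); cv2.imwrite('pics/wa.png',cv2.resize(f["frame"][:,:,::-1],None,fx=1.5,fy=1.5))
for n in('scene','top'):
    f=eyes.grab_frame(n); cv2.imwrite(f'pics/{n}a.png',f["frame"][:,:,::-1])
    if n=='top': cv2.imwrite('pics/topaz.png',cv2.resize(cv2.convertScaleAbs(f["frame"][150:240,185:315,::-1],alpha=1.6),None,fx=6,fy=6,interpolation=cv2.INTER_CUBIC))
E
```

```text
clock: 12.57
tool_pos: [450.2, 17.2, 273.2]
tcp_rot: [-0.003, 0.996, -0.093, 0.001]
contact_force: [-0.5, 0.0, -0.4]
width: 0.005
```

View pics/wa.png

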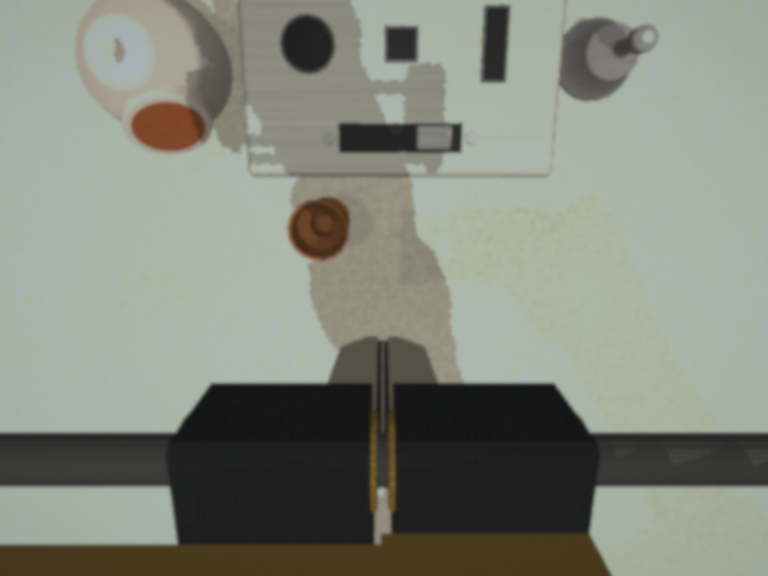

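View pics/topaz.png

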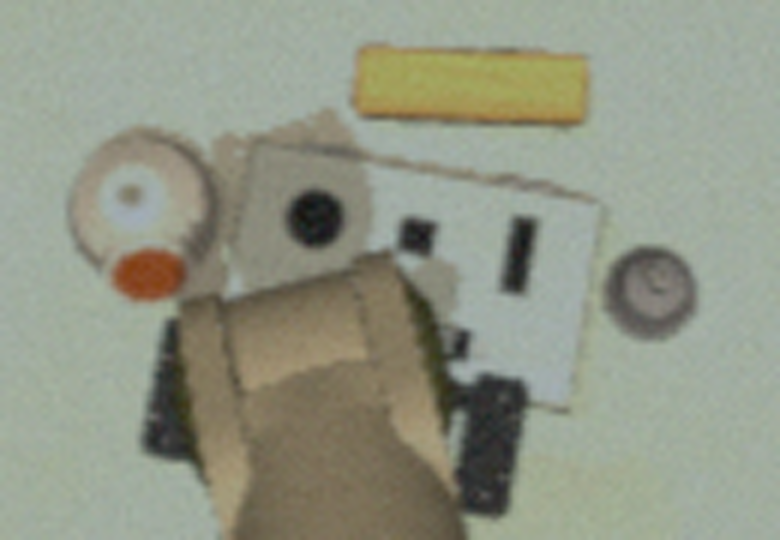

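View pics/scenea.png

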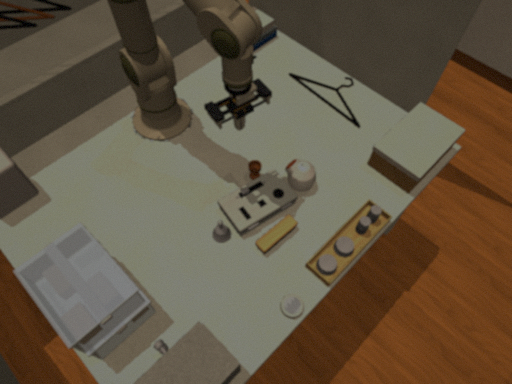

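The latch is at columns 415–452 in the slot at 339–462. That leaves about 8 mm to the slot's right end, which fits the stop. The keys are flat and the neighbours are where they were (bell, brush and salt pig at identical pixels). Handing in.

```bash
python3 -c "
from bench import env
print(env.close_job())"
```

```text
the job is handed in; nothing more can be done
None
```

The tin is unlocked and the job is handed in, at about 12.7 s of the 42 s allowed. With the fingers shut, I pressed the round, square and bar keys in that order, then pushed the latch to the right end of its slot.

- **Keys:** each needed about 3 N and moved about 8 mm. Each ended on a hard stop at the same tool height (36.3 mm), with 45–48 N on the fingertips. All three look flat in the last pictures.
- **Latch:** it slid about 43 mm at 2–3 N, then hit its stop, where the force reached 22 N. The last wrist picture shows about 8 mm of slot left beyond it; I had estimated about 10 mm.
- **Surroundings:** in the last pictures the salt pig, bell, brush, egg cup, hanger and boxes look where they were. In the top view the arm hid the egg cup, so I checked that from the wrist and scene views. The arm was well clear of everything at hand-in.

**A measurement that disagreed:** the tool's height reading does not fit the stated tin size. Key contact came at about 44 mm where 68 mm was expected. Triangulating the key tops from the cameras gave about 57 mm, and the wrist view's scale put the lid at about 57 mm. I did not find the cause, so I set the pressing and pushing heights by touch, using force and travel.

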